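# Hang the parts caddy on the anti-lift peg

## Task

Pick up the parts caddy by its orange handle and hang it by the eye in its back plate on the steel peg of the pipe frame: feel for the peg, push the eye on so that it lifts the yellow gravity flap, then lower the caddy so that the eye sits in the low part of the peg, back against the frame, and the flap has dropped straight down again in front of it. Work gently, never forcing the caddy or the gripper against the frame, then let go and leave the red bin, the jar and the spool where they stand.

Things in the scene. Friction and masses are not known exactly. Their poses are not given: they have to be found in the camera images.
- frame: Fixed frame: two upright steel pipes (28 mm thick, 268 mm tall, 250 mm apart) and two rails. Origin on the table midway between the pipes, in the front plane against which the caddy's back plate rests; x into the frame, away from the robot's side, y along the rails, z up. Lower rail front: x=0, z 65-87 mm. Peg bracket (blue plate 56 mm wide, z 145-230 mm, front at x=0) on the upper rail.
- peg_seat (a point): Nominal foot of the peg: frame axes, x=0, y=0, 175 mm up. The bracket with peg and flap is clamped by hand up to 24 mm to either side in y: this is NOT measured, feel or see it. Peg: round bar 8 mm thick pointing to -x, round nose at x=-54 mm; axis at z=182 mm from nose to x=-18 mm, sloping down to z=175 mm at x=-8 mm, then level to x=0: the low part where the eye must sit.
- flap_pivot (a point): Nominal middle of the flap's level pivot, frame axes: x=-40 mm, y=0 (off sideways with the bracket), z=219 mm. It is held by two blue cheeks, 32 mm wide overall, reaching from the frame to x=-46 mm, z 213-227 mm; keep the gripper clear of them.
- flap (a joint): Yellow gravity flap: blade 20 mm wide, 30 mm long, 4 mm thick, 30 g, hanging from its pivot to 3 mm above the peg. Value in rad: 0 = straight down (it cannot swing outwards), positive = lower edge pushed inwards and up, to 1.5; falls back by its weight. An eye pushed along the peg lifts it to about 0.8-1.0 and has passed when the plate's front is within about 14 mm of the frame plane.
- caddy_grip (a point): Grasp point in the upright orange handle blade (12 mm thick in y, 50 mm long in x, 105-150 mm above the underside), 130 mm above the underside. x towards the eye plate, y across, z up. Caddy: black open tray 140 x 90 x 45 mm centred under it, 0.3-0.5 kg; 6 mm back plate, rear face at x=+76 mm, 90 mm wide, 129 mm tall, orange above 95 mm. Stands on the table at first.
- caddy_eye (a point): Middle of the caddy's eye: upright slot 12 mm wide (y), 18 mm tall (z) through the orange top of the 6 mm back plate, half-way through it; 112 mm above the underside, 73 mm to +x of the handle middle. x points through the slot, the way it goes on the peg; y across, z up. 8 mm of plate above the slot. Hung it is at x=-3 to -7, z=170 mm in frame axes, slot top resting on the low part of the peg.
- red_bin: Bystander: red open bin 90 x 70 x 45 mm, origin under its centre.
- jar: Bystander: closed jar, 52 mm across, 55 mm tall, origin under its centre.
- spool: Bystander: blue ring-shaped spool, 70 mm across, 30 mm tall, lying flat, origin under its centre.
Not all that is in view belongs to the job. There is more than one size of the part that bears caddy_grip; the job needs the larger.

How it is judged:
On the way, in this order (a step that is already met when the one before it is completed fails the run):
1. the caddy has been lifted off the table to the height of the peg (height (world z) of caddy_eye above 0.155 m), for 0.1 s.
2. the eye, on the peg, has pushed the flap up (value of joint flap above 0.5 rad and x of caddy_eye in the frame of frame above -0.04 m and z of caddy_eye in the frame of frame between 0.165 and 0.2 m), for 0.04 s.
At the end, for the whole second after the job is handed in: Released, the caddy hangs still and upright within 7 degrees; the middle of the eye is at most 10 mm from the front plane of the frame, 165 to 174 mm above the table and within 30 mm of the frame's middle; the flap hangs straight down within 0.12 rad, in front of the eye (x of caddy_eye in the frame of frame between -0.01 and 0.002 m and y of caddy_eye in the frame of frame between -0.03 and 0.03 m and z of caddy_eye in the frame of frame between 0.165 and 0.174 m and value of joint flap below 0.12 rad and angle between caddy_eye's own z axis and vertical below 0.12 rad and linear speed of caddy below 0.02 m/s); the robot touches nothing.
It fails at once if while the eye is still on the outer part of the peg or short of it, the caddy pressed against peg, flap or frame with more than 18 N (contact force between caddy and frame above 18 N and x of caddy_eye in the frame of frame below -0.015 m).
It fails at once if the caddy forced or dropped against the frame, bracket, peg or flap with more than 60 N (contact force between caddy and frame above 60 N).
It fails at once if the gripper or arm pressed against the frame with more than 10 N (contact force between the arm and frame above 10 N).
It fails at once if a bystander moved by more than 20 mm (distance of any of red_bin, jar, spool from where it was at the start of the episode above 0.02 m).
It also fails if it takes over 72 s, if anything falls off the work surface, if the arm or the gripper's body presses on something with over 40 N, if the wrist force passes 120 N, or if a joint passes its speed limit or range.

## Robot

A 7-joint arm with a two-finger parallel gripper is mounted at the origin on the work surface. World frame = base frame: x ahead of the robot, y to its left, z up, the work surface at z = 0. Lengths are in m, angles in rad, forces in N, time in s.
With the tool pointing down it reaches from about 0.4 to 0.85 m from the base axis. Payload 10.4 kg.
Tool frame: the origin (TCP) lies between the finger pads; the fingertips stand 14 mm ahead of it and the grasp point (between the pads) lies 5 mm behind it; z points along the fingers, y is the line along which they close (so a half turn about z gives the same grasp; the last joint's range is limited). The gripper opens to 87 mm and grips with 3 to 60 N. Pads are 19 mm wide; open, the fingers measure 117 mm over their backs; the gripper's body (75 mm by 190 mm) begins 51 mm behind the grasp point.
Start: joints at [-1.333, 0.332, -0.065, 1.46, 0.022, 1.35, -0.088], TCP at [0.161, 0.604, 0.237] pointing down, gripper open.
Joint ranges: [-2.6, 2.6], [-0.5, 2.12], [-1.47, 1.34], [0.16, 2.42], [-1.27, 4.41], [0.06, 2.06], [-2.6, 2.6]. Speed limits (rad/s): [2.22, 2.22, 2.79, 2.79, 3.14, 3.14, 3.14].

## Interface

Orientations are given as a unit quaternion [x, y, z, w].
In Python, from bench import * gives the robot as it stands.
- The arm moves only by the tool drive_tool, never from a script. Its argument "deltas" is a list of rows, each a list of 7 numbers: the turn, a rotation vector about the tool's x, y, z in degrees, then the shift along the tool's x, y, z in m, then the closure, from -1 (fully open) to 1 (shut). A call has 1 to 12 rows; each row is the pose to reach, as a shift and turn from the pose commanded when the call began, along the tool's axes at that moment; what a row does not reach only later rows make up. A row lasts 1/10 s, in which the tool goes at most 50 mm and 8.59 degrees, less where a joint would pass 70% of its speed; a pose out of reach is approached as far as the arm can. A call with a gripper value outside its range is refused whole. The fingers move at their own pace and stop on an object; "squeeze" is the grip in N (left out, the last holds). Time passes only in rows, so rows that repeat a pose let the fingers close. It gives the time, the measured TCP pose, the force and the opening at its end, in the units of the state.
- read_state(): the state, without advancing time (a new reading comes with each control period).
- camera(name): name is "scene" or "top" or "wrist"; returns (picture, depth): 420x560x3 uint8, red, green, blue; 420x560 float32, m along the optical axis (not along the pixel's ray), 0 where there is no reading.
- camera_params(name): a dict with "K" (3x3 intrinsics, pixels), "R" (3x3) and "t" (3): a world point X has camera coordinates R X + t; the wrist camera has in their place "mount" (4x4, takes a point from camera to tool coordinates, whose origin is the TCP and whose axes are the flange's). Camera axes: x right, y down, z forward; pixel columns grow to the right and rows downward; lengths in m; the calibration is good to about 2 mm. The wrist camera is an equidistant fisheye: a pixel r from the principal point sees the ray r / f radians off the axis. A picture is of the moment at which its call begins: read the wrist's pose just before it. camera_params takes no time and is no camera call.
- close_job(): hands the job in, once; it reports no verdict.
Trained networks look in the newest picture that a camera, given by its name, has taken for a name from the list of things; names that differ only in an ending like _2 or _b are one class to them, and where a whole thing is asked for, a point or a joint stands for the part that bears it (a point fixed in the world has none). Each returns a list of dicts, best first, with "score" (0 to 1); they miss things now and then, are a little off and sometimes report something else, mostly with a low value. They report only what shows in the picture. A call takes as long as a camera call. They do not tell look-alikes from the thing itself.
- outline_of(label, camera): "pixels" (420x560 bool, what is visible of it) and "location" ([column, row] as shares, 0 to 1, of the picture: columns of its width, rows of its height, amid what is visible of it).
- tip_of(label, camera): "location" ([column, row] as shares, 0 to 1, of the picture: columns of its width, rows of its height: a listed point, or the origin of a listed thing).
The state is a dict: "time": time; "joint_positions": joint angles; "joint_vel": joint speeds; "joint_torque": joint torques, N m; "ee_pos": TCP position; "eef_rot": TCP orientation; "ft_force": force on the tool from outside, world axes, zero at the start; "torque": the same for the moment, N m; "width": finger opening in m.
Only numpy, scipy, OpenCV 4.12 (cv2) and the standard library are available. Lean on these libraries where they do the work, as an engineer would, in place of code of your own. Each camera call takes 0.05 s, during which the arm holds its last target. There are 200 camera calls.

## Working session

There is one attempt and no reset: what is moved stays moved. The work goes in short steps, Python scripts to look and compute and a tool call to move; the robot and the scene stay as the last step left them, time stands still between calls to the robot, and variables do not carry over. Pictures are saved under pics/ and viewed, on a budget of 10 in all, crops included, one or two more only if the job needs it, and the job is handed in when it is done.

Besides the shell and the picture viewer there is one more tool, called after "Emit:" as name(argument=value, ...) on one line, values as JSON. drive_tool: Moves the arm, as the interface text tells. Its arguments: {"type":"object","properties":{"deltas":{"type":"array"},"squeeze":{"type":"number"}},"required":["deltas"]}

```bash
ls; mkdir -p pics; python3 - <<'E'
from bench import *
import cv2,numpy as np
s=read_state(); print({k:np.round(v,3) for k,v in s.items()})
for c in("scene","top"):
    im,d=camera(c); cv2.imwrite(f"pics/{c}0.png",im[:,:,::-1]); np.savez(f"{c}0.npz",im=im,d=d)
    p=camera_params(c); print(c,{k:np.round(v,3).tolist() for k,v in p.items()})
    for l in["caddy_grip","caddy_eye","frame","flap_pivot","peg_seat","red_bin","jar","spool"]:
        print(l,[(round(r["score"],2),np.round(np.array(r["location"])*[560,420],0)) for r in tip_of(l,c)][:4])
print(camera_params("wrist"))
E
```

```text
pics
{'time': np.float64(0.0), 'joint_positions': array([-1.333,  0.333, -0.065,  1.461,  0.022,  1.35 , -0.088]), 'joint_vel': array([ 0.001, -0.002,  0.001, -0.001, -0.002,  0.   , -0.002]), 'joint_torque': array([-0.0000e+00, -6.2326e+01,  2.4000e-02, -3.8990e+01, -6.1000e-02,
        4.0000e-02,  0.0000e+00]), 'ee_pos': array([0.161, 0.604, 0.236]), 'eef_rot': array([ 0.13 ,  0.992, -0.001, -0.   ]), 'ft_force': array([ 1.125,  0.033, -0.411]), 'torque': array([-0.001, -0.033,  0.081]), 'width': np.float64(0.087)}
scene {'K': [[435.529, 0.0, 278.233], [0.0, 435.529, 216.995], [0.0, 0.0, 1.0]], 'R': [[-0.61, 0.792, -0.007], [0.591, 0.449, -0.67], [-0.528, -0.414, -0.742]], 't': [0.413, -0.211, 1.457]}
caddy_grip [(0.82, array([259., 178.])), (0.74, array([223., 159.]))]
caddy_eye [(0.75, array([219., 150.])), (0.62, array([232., 192.]))]
frame [(0.72, array([343., 323.]))]
flap_pivot [(0.95, array([365., 262.]))]
peg_seat [(0.97, array([351., 284.])), (0.69, array([422., 280.])), (0.31, array([366., 259.]))]
red_bin [(0.96, array([226., 265.]))]
jar [(0.58, array([180., 249.]))]
s
[... 423 characters left out ...]
88., 183.])), (0.5, array([351., 213.]))]
peg_seat [(0.97, array([194., 171.]))]
red_bin [(0.86, array([315., 167.]))]
jar [(0.61, array([360., 161.]))]
spool [(0.58, array([169., 262.]))]
{'K': array([[325.1922621 ,   0.        , 281.08044908],
       [  0.        , 325.1922621 , 213.45502815],
       [  0.        ,   0.        ,   1.        ]]), 'mount': array([[-5.98302976e-04, -9.68723294e-01, -2.48142746e-01,
         6.82118455e-02],
       [ 9.99998684e-01, -2.05447663e-04, -1.60907485e-03,
        -5.57631662e-04],
       [ 1.50776794e-03, -2.48143382e-01,  9.68722142e-01,
        -1.49333160e-01],
       [ 0.00000000e+00,  0.00000000e+00,  0.00000000e+00,
         1.00000000e+00]])}
```

View pics/scene0.png

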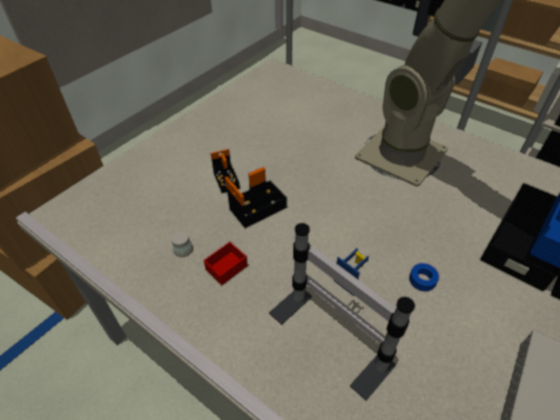

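View pics/top0.png

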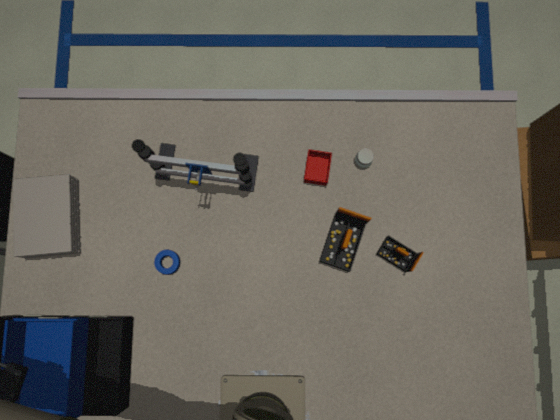

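The larger caddy stands at top (345,238), eye plate facing away from the robot; the smaller look-alike is at (400,253). The frame is at (200,170) in the top view, peg side towards the robot, spool at (167,262), red bin at (317,167), jar at (364,157).

```bash
cat > h.py <<'E'
import numpy as np, cv2
from bench import *
from scipy.spatial.transform import Rotation as Ro
def cloud(c,d):
    p=camera_params(c);K=p["K"];v,u=np.mgrid[0:420,0:560]
    X=np.stack([(u-K[0,2])/K[0,0]*d,(v-K[1,2])/K[1,1]*d,d],-1)
    return (X-p["t"])@p["R"]
def proj(c,X):
    p=camera_params(c);x=np.asarray(X)@p["R"].T+p["t"];x=x@p["K"].T;return x[...,:2]/x[...,2:]
def ray(c,uv,z):
    p=camera_params(c);r=p["R"].T@np.linalg.inv(p["K"])@[*uv,1];o=-p["R"].T@p["t"];return o+r*(z-o[2])/r[2]
E
python3 - <<'E'
from h import *
np.set_printoptions(precision=4,suppress=True)
for c in("scene","top"):
    f=np.load(c+"0.npz");im,d=f["im"].astype(int),f["d"];W=cloud(c,d);ok=d>0
    hsv=cv2.cvtColor(f["im"],cv2.COLOR_RGB2HSV).astype(int);H,S,V=hsv[...,0],hsv[...,1],hsv[...,2]
    org=ok&(H>4)&(H<16)&(S>170)&(W[...,2]>.06)&(W[...,2]<.2)
    n,l,st,ce=cv2.connectedComponentsWithStats(org.astype(np.uint8))
    for i in range(1,n):
        if st[i,4]<15: continue
        P=W[l==i];m=P.mean(0);w,v=np.linalg.eigh(np.cov(P[:,:2].T));
        print(c,"orange",st[i,4],ce[i],m,P.min(0),P.max(0),"ax",v[:,1],np.sqrt(w))
    # frame: pipes/rails
    m=ok&(W[...,2]>.2)&(W[...,2]<.3)&(W[...,1]<.5)&(W[...,1]>0)&(W[...,0]>.4)
    P=W[m];print(c,"hi",len(P),P.min(0),P.max(0))
    t=ok&(W[...,2]>.255)&(W[...,2]<.3)&(W[...,0]>.3)&(W[...,1]>-.1)&(W[...,1]<.6)
    n,l,st,ce=cv2.connectedComponentsWithStats(t.astype(np.uint8))
    for i in range(1,n):
        if st[i,4]>10: print(" pipe top",st[i,4],ce[i],W[l==i].mean(0),W[l==i].min(0),W[l==i].max(0))
    for nm,h0,h1 in(("blue",100,125),("yel",22,34)):
        b=ok&(H>h0)&(H<h1)&(S>130)&(W[...,2]>.1)&(W[...,0]>.4)&(W[...,2]<.3)
        P=W[b]; 
        if len(P):print(" ",nm,len(P),P.mean(0),P.min(0),P.max(0))
    print(" ground",np.median(W[200:210,280:300,2]))
for l,z,a,b in [("grip",.13,(259,178),(346,238)),("eye",.112,(232,192),(355,213)),("pivot",.219,(365,262),(188,183)),("peg",.175,(351,284),(194,171))]:
    print(l,ray("scene",a,z),ray("top",b,z))
for n,z,uv in[("bin",0,(315,167)),("jar",0,(360,161)),("spool",0,(169,262))]:print(n,ray("top",uv,z))
E
```

```text
scene orange 147 [221.4422 156.9796] [ 0.4412 -0.3995  0.0799] [ 0.4058 -0.4324  0.0603] [ 0.4666 -0.3594  0.1031] ax [0.5029 0.8643] [0.0134 0.0272]
scene orange 235 [256.834  177.1702] [ 0.4866 -0.2189  0.13  ] [ 0.462  -0.231   0.0984] [ 0.5081 -0.2087  0.1547] ax [-0.9413  0.3375] [0.002  0.0137]
scene orange 232 [234.4095 191.6897] [ 0.5535 -0.244   0.1121] [ 0.536  -0.2887  0.0833] [ 0.5689 -0.2018  0.1336] ax [0.3183 0.948 ] [0.0016 0.0272]
scene hi 2359 [0.6053 0.0343 0.2   ] [0.711  0.3172 0.2721]
 pipe top 197 [301.9645 229.3299] [0.6628 0.0532 0.2672] [0.6438 0.0364 0.2551] [0.677  0.068  0.2721]
 pipe top 276 [405.337  304.5399] [0.6945 0.2998 0.2675] [0.6758 0.2836 0.2552] [0.7096 0.3152 0.272 ]
  blue 172 [0.6502 0.1656 0.2232] [0.6181 0.1385 0.2123] [0.6614 0.1883 0.2332]
  yel 64 [0.6147 0.1659 0.2136] [0.6116 0.1561 0.1929] [0.6191 0.178  0.2262]
 ground 0.0027613690487209713
top orange 83 [353.3253 214.4458] [ 0.5491 -0.2415  0.1132] [ 0.5347 -0.2831  0.0863] [ 0.5639 -0.2016  0.1338] ax [0.3229 0.9464] [0.0012 0.0262]
top orange 34 [344.0588 239.0294] [ 0.4801 -0.2
[... 450 characters left out ...]
3]
 pipe top 144 [137.6042 145.1806] [0.6926 0.302  0.2682] [0.677  0.2861 0.257 ] [0.7092 0.319  0.2737]
 pipe top 142 [238.8169 158.5634] [0.6605 0.0547 0.2683] [0.6444 0.0395 0.2616] [0.6779 0.0691 0.2743]
  blue 141 [0.646  0.1646 0.2124] [0.606  0.1391 0.1604] [0.6572 0.1909 0.2338]
  yel 31 [0.6127 0.1714 0.219 ] [0.6083 0.1612 0.1983] [0.6172 0.1814 0.2316]
 ground 0.0005499758418301534
grip [ 0.4855 -0.2122  0.13  ] [ 0.4838 -0.219   0.13  ]
eye [ 0.5583 -0.2482  0.112 ] [ 0.5533 -0.2463  0.112 ]
pivot [0.6218 0.1841 0.219 ] [0.6099 0.1852 0.219 ]
peg [0.6569 0.1781 0.175 ] [0.6512 0.1793 0.175 ]
bin [ 0.7074 -0.1463  0.    ]
jar [ 0.7264 -0.2794  0.    ]
spool [0.4245 0.2739 0.    ]
```

Emit:
drive_tool(deltas=[[0, 0, 8, -0.036, -0.022, -0.03, -1], [0, 0, 16, -0.075, -0.045, -0.05, -1], [0, 0, 24, -0.11, -0.066, -0.07, -1], [0, 0, 32, -0.145, -0.088, -0.09, -1], [0, 0, 40, -0.18, -0.11, -0.11, -1], [0, 0, 48, -0.215, -0.132, -0.124, -1], [0, 0, 56, -0.25, -0.154, -0.124, -1], [0, 0, 64, -0.285, -0.175, -0.124, -1], [0, 0, 72, -0.32, -0.197, -0.124, -1], [0, 0, 80, -0.358, -0.219, -0.124, -1], [0, 0, 88, -0.358, -0.219, -0.124, -1], [0, 0, 92, -0.358, -0.219, -0.124, -1]])

```text
time: 2.1
ee_pos: [0.4516, 0.2986, 0.3607]
eef_rot: [0.806, 0.592, 0.0, -0.0]
ft_force: [-0.2, 0.8, 0.7]
width: 0.087
```

```bash
cat >> h.py <<'E'
def to(target,yaw):
    "tool delta to a tool-down pose with tool x at yaw (deg)"
    s=read_state();p=s["ee_pos"];R=Ro.from_quat(s["eef_rot"])
    a=np.radians(yaw);D=Ro.from_matrix(np.array([[np.cos(a),np.sin(a),0],[np.sin(a),-np.cos(a),0],[0,0,-1]]))
    print("t",round(float(s["time"]),2),"pos",np.round(p,4),"F",np.round(s["ft_force"],1),"w",round(float(s["width"]),4),"j",np.round(s["joint_positions"],2))
    print("delta rot deg",np.round(np.degrees((R.inv()*D).as_rotvec()),2),"shift",np.round(R.inv().apply(np.array(target)-p),4))
E
python3 - <<'E'
from h import *
to((.482,-.22,.27),-19)
E
```

```text
t 2.1 pos [0.4516 0.2986 0.3607] F [-0.2  0.8  0.7] w 0.087 j [-0.97  0.1   0.34  1.49 -0.03  1.56 -0.94]
delta rot deg [-0.000e+00 -2.000e-02  9.157e+01] shift [-0.4857  0.1843  0.0906]
```

Emit:
drive_tool(deltas=[[0, 0, 8, -0.045, 0.017, 0, -1], [0, 0, 16, -0.09, 0.034, 0, -1], [0, 0, 24, -0.135, 0.051, 0, -1], [0, 0, 32, -0.18, 0.068, 0, -1], [0, 0, 40, -0.225, 0.085, 0, -1], [0, 0, 48, -0.27, 0.102, 0, -1], [0, 0, 56, -0.315, 0.12, 0, -1], [0, 0, 64, -0.36, 0.137, 0.02, -1], [0, 0, 72, -0.405, 0.154, 0.04, -1], [0, 0, 80, -0.45, 0.171, 0.065, -1], [0, 0, 88, -0.4857, 0.1843, 0.0906, -1], [0, 0, 91.6, -0.4857, 0.1843, 0.0906, -1]])

```text
time: 3.3
ee_pos: [0.4827, -0.2235, 0.2674]
eef_rot: [0.986, -0.167, -0.002, 0.001]
ft_force: [-0.2, 0.8, 0.3]
width: 0.0871
```

```bash
cat >> h.py <<'E'
def wproj(X,s=None):
    s=s or read_state();p=camera_params("wrist");M=p["mount"];K=p["K"]
    x=Ro.from_quat(s["eef_rot"]).inv().apply(np.atleast_2d(X)-s["ee_pos"]);x=(x-M[:3,3])@M[:3,:3]
    r=np.hypot(x[:,0],x[:,1]);th=np.arctan2(r,x[:,2]);return x[:,:2]/r[:,None]*th[:,None]*K[0,0]+K[:2,2]
def wray(uv,z,s=None):
    s=s or read_state();p=camera_params("wrist");M=p["mount"];K=p["K"];q=(np.array(uv)-K[:2,2])/K[0,0];r=np.hypot(*q)
    d=np.r_[q/r*np.sin(r),np.cos(r)];R=Ro.from_quat(s["eef_rot"]);o=s["ee_pos"]+R.apply(M[:3,3]);d=R.apply(M[:3,:3]@d);return o+d*(z-o[2])/d[2]
E
python3 - <<'E'
from h import *
s=read_state();im,d=camera("wrist");cv2.imwrite("pics/w1.png",im[:,:,::-1])
for l,z in(("caddy_grip",.13),("caddy_eye",.112)):
  for r in tip_of(l,"wrist"):
    uv=np.array(r["location"])*[560,420];print(l,round(r["score"],2),uv.round(1),wray(uv,z,s).round(4))
to((.482,-.22,.135),-19)
E
```

```text
caddy_grip 0.91 [276.6 206. ] [ 0.4836 -0.2209  0.13  ]
caddy_grip 0.88 [422.6 173.8] [ 0.4679 -0.3618  0.13  ]
caddy_eye 0.73 [274.6 126.3] [ 0.5519 -0.2429  0.112 ]
caddy_eye 0.62 [452.9 183.9] [ 0.4417 -0.4013  0.112 ]
t 3.45 pos [ 0.4853 -0.2183  0.2699] F [ 0.1  1.  -0.1] w 0.0868 j [-0.45  0.12  0.87  1.69 -0.1   1.37 -1.46]
delta rot deg [0.01 0.03 0.51] shift [-0.0025  0.0026  0.1349]
```

View pics/w1.png

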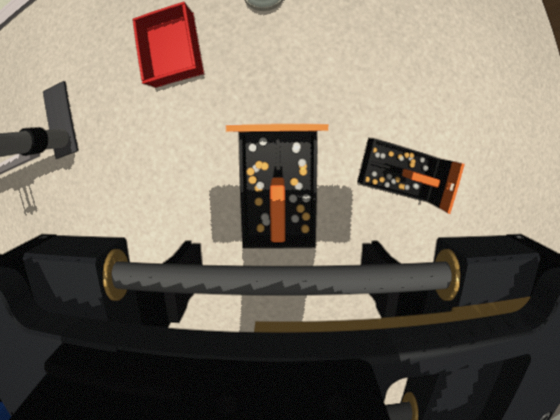

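Wrist view: handle centred at (277,206) between the fingers, plate level at row 127, so yaw is right. Descending.

Emit:
drive_tool(deltas=[[0, 0, 0.4, -0.002, 0.002, 0.035, -1], [0, 0, 0.4, -0.002, 0.002, 0.07, -1], [0, 0, 0.4, -0.002, 0.002, 0.105, -1], [0, 0, 0.4, -0.002, 0.002, 0.13, -1], [0, 0, 0.4, -0.002, 0.002, 0.145, -1], [0, 0, 0.4, -0.002, 0.002, 0.145, -1], [0, 0, 0.4, -0.002, 0.002, 0.145, -1], [0, 0, 0.4, -0.002, 0.002, 0.145, -1]])

```text
time: 4.25
ee_pos: [0.4838, -0.2197, 0.1264]
eef_rot: [0.986, -0.164, 0.001, -0.0]
ft_force: [0.3, 0.3, 1.0]
width: 0.0869
```

Emit:
drive_tool(deltas=[[0, 0, 0, 0, 0, 0, 1], [0, 0, 0, 0, 0, 0, 1], [0, 0, 0, 0, 0, 0, 1], [0, 0, 0, 0, 0, 0, 1], [0, 0, 0, 0, 0, 0, 1], [0, 0, 0, 0, 0, 0, 1], [0, 0, 0, 0, 0, 0, 1], [0, 0, 0, 0, 0, 0, 1]], squeeze=50)

```text
time: 5.05
ee_pos: [0.4827, -0.2196, 0.1249]
eef_rot: [0.986, -0.165, -0.0, -0.0]
ft_force: [0.5, 0.4, -0.3]
width: 0.0313
```

```bash
python3 - <<'E'
from h import *
s=read_state();im,d=camera("wrist");cv2.imwrite("pics/w2.png",im[:,:,::-1])
for l,z in(("caddy_grip",.13),("caddy_eye",.112)):
  for r in tip_of(l,"wrist"):
    uv=np.array(r["location"])*[560,420];print(l,round(r["score"],2),uv.round(1),wray(uv,z,s).round(4))
to((.483,-.22,.125),-19)
E
```

```text
caddy_grip 0.86 [502.2 207.3] [ 0.475  -0.3445  0.13  ]
caddy_grip 0.8 [282.5 279.8] [ 0.4788 -0.2198  0.13  ]
caddy_eye 0.79 [535.  217.6] [ 0.4494 -0.3855  0.112 ]
caddy_eye 0.59 [280.5 118.4] [ 0.5522 -0.244   0.112 ]
t 5.2 pos [ 0.4828 -0.2196  0.1249] F [-0.8 -0.6 -0.6] w 0.019 j [-0.38  0.28  0.84  1.88 -0.24  1.08 -1.35]
delta rot deg [-0.    0.    0.06] shift [ 0.0003  0.0003 -0.0001]
```

Emit:
drive_tool(deltas=[[0, 0, 0, 0, 0, 0, 1], [0, 0, 0, 0, 0, 0, 1], [0, 0, 0, 0, 0, 0, 1], [0, 0, 0, 0, 0, -0.01, 1], [0, 0, 0, 0, 0, -0.03, 1], [0, 0, 0, 0, 0, -0.055, 1], [0, 0, 0, 0, 0, -0.08, 1], [0, 0, 0, 0, 0, -0.1, 1], [0, 0, 0, 0, 0, -0.11, 1], [0, 0, 0, 0, 0, -0.11, 1], [0, 0, 0, 0, 0, -0.11, 1]])

```text
time: 6.3
ee_pos: [0.4825, -0.2193, 0.2342]
eef_rot: [0.986, -0.164, -0.0, -0.0]
ft_force: [-0.0, -0.1, -4.4]
width: 0.012
```

```bash
python3 - <<'E'
from h import *
to((.495,.184,.235),-7.4)
E
```

```text
t 6.3 pos [ 0.4825 -0.2193  0.2342] F [-0.  -0.1 -4.4] w 0.012 j [-0.45  0.15  0.88  1.75 -0.12  1.3  -1.45]
delta rot deg [-1.000e-02  6.000e-02 -1.153e+01] shift [-0.119  -0.3856 -0.0007]
```

Emit:
drive_tool(deltas=[[0, 0, -0.5, -0.005, -0.015, 0, 1], [0, 0, -2, -0.015, -0.05, 0, 1], [0, 0, -3.5, -0.028, -0.09, 0, 1], [0, 0, -5, -0.04, -0.13, 0, 1], [0, 0, -6.5, -0.052, -0.17, 0, 1], [0, 0, -8, -0.065, -0.21, 0, 1], [0, 0, -9, -0.077, -0.25, 0, 1], [0, 0, -10, -0.09, -0.29, 0, 1], [0, 0, -11, -0.101, -0.33, 0, 1], [0, 0, -11.5, -0.111, -0.36, 0, 1], [0, 0, -11.5, -0.119, -0.385, 0, 1], [0, 0, -11.5, -0.119, -0.385, 0, 1]])

```text
time: 7.5
ee_pos: [0.4938, 0.1875, 0.233]
eef_rot: [0.998, -0.062, -0.001, 0.0]
ft_force: [0.3, -0.7, -4.3]
width: 0.0113
```

Emit:
drive_tool(deltas=[[0, 0, 0, 0, 0, 0.015, 1], [0, 0, 0, 0, 0, 0.03, 1], [0, 0, 0, 0, 0, 0.039, 1], [0, 0, 0, 0, 0, 0.039, 1], [0, 0, 0, 0, 0, 0.039, 1], [0, 0, 0, 0, 0, 0.039, 1]])

```text
time: 8.1
ee_pos: [0.4956, 0.1832, 0.1965]
eef_rot: [0.998, -0.065, 0.0, -0.0]
ft_force: [-0.3, 0.1, -4.6]
width: 0.0113
```

```bash
python3 - <<'E'
from h import *
s=read_state();im,d=camera("wrist");cv2.imwrite("pics/w3.png",im[:,:,::-1])
for l,z in(("caddy_grip",.2),("caddy_eye",.182),("flap_pivot",.219),("peg_seat",.175)):
  for r in tip_of(l,"wrist"):
    uv=np.array(r["location"])*[560,420];print(l,round(r["score"],2),uv.round(1),wray(uv,z,s).round(4))
to((.502,.184,.195),-7.4)
E
```

```text
caddy_eye 0.7 [279.5 121.6] [0.5669 0.174  0.182 ]
flap_pivot 0.94 [234.6   8. ] [0.615  0.1854 0.219 ]
t 8.35 pos [0.4954 0.1833 0.1963] F [ 0.  -0.  -4.5] w 0.0118 j [-0.91  0.15  0.51  1.8  -0.08  1.22 -2.07]
delta rot deg [-0.03 -0.02 -0.04] shift [ 0.0065 -0.0016  0.0013]
```

View pics/w3.png

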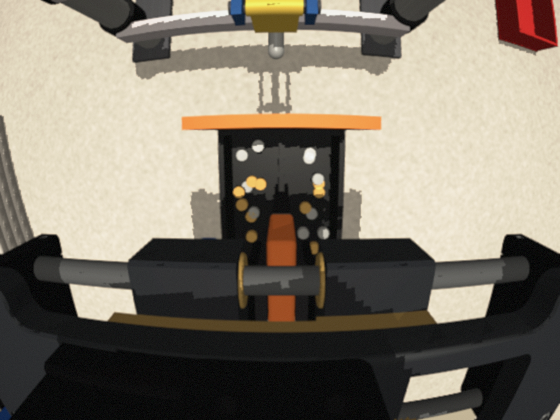

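The peg nose shows at (276,50) and the plate spans columns 182–381 (middle 281.5, row 123), so the peg is a few pixels left of the eye.

```bash
python3 - <<'E'
from h import *
s=read_state();R=Ro.from_quat(s["eef_rot"])
im=cv2.imread("pics/w3.png");
f=lambda uv,z:print(uv,z,wray(uv,z,s).round(4),"tool",(R.inv().apply(wray(uv,z,s)-s["ee_pos"])*1e3).round(1))
f((276,50),.184);f((182.5,120),.199);f((381,120),.199);f((270.5,29),.186);f((281.5,215),.22)
# subpixel: peg columns per row between flap and nose
g=cv2.cvtColor(im,cv2.COLOR_BGR2GRAY).astype(int)
for r in(36,40,44,48,52):print(r,g[r,262:292].tolist())
h=cv2.cvtColor(im,cv2.COLOR_BGR2HSV)
y=(h[...,0]>20)&(h[...,0]<34)&(h[...,1]>150);y[60:]=0
for r in range(4,30,5):
  c=np.where(y[r])[0]; print("yel",r,c.min() if len(c) else 0,c.max() if len(c) else 0)
E
```

```text
(276, 50) 0.184 [0.603 0.171 0.184] tool [108.3  -1.8  12.3]
(182.5, 120) 0.199 [0.5739 0.2179 0.199 ] tool [ 73.4 -44.5  -2.7]
(381, 120) 0.199 [0.5621 0.1276 0.199 ] tool [73.4 46.6 -2.7]
(270.5, 29) 0.186 [0.6139 0.1723 0.186 ] tool [119.   -4.4  10.3]
(281.5, 215) 0.22 [0.5288 0.1781 0.22  ] tool [ 33.9   0.8 -23.7]
36 [218, 218, 221, 222, 226, 214, 137, 88, 91, 97, 98, 103, 105, 113, 113, 110, 105, 104, 100, 96, 87, 114, 188, 215, 218, 220, 219, 220, 218, 219]
40 [222, 223, 221, 222, 225, 211, 130, 86, 91, 94, 99, 103, 109, 114, 115, 110, 105, 102, 97, 93, 87, 114, 186, 211, 213, 213, 214, 215, 215, 215]
44 [195, 216, 217, 213, 216, 204, 138, 95, 107, 127, 143, 129, 112, 112, 114, 108, 104, 105, 99, 94, 87, 115, 171, 174, 164, 161, 164, 170, 194, 221]
48 [130, 129, 128, 129, 127, 123, 115, 131, 149, 160, 168, 175, 197, 223, 225, 207, 187, 176, 168, 156, 133, 117, 118, 125, 126, 125, 126, 129, 130, 131]
52 [123, 123, 123, 123, 123, 121, 111, 118, 133, 146, 157, 162, 167, 174, 174, 172, 167, 162, 154, 142, 125, 113, 115, 120, 119, 117, 123, 123, 126, 126]
yel 4 267 274
yel 9 245 303
yel 14 246 301
yel 19 252 297
yel 24 254 296
yel 29 255 295
```

Emit:
drive_tool(deltas=[[0, 0, 0, 0, -0.0028, 0, 1], [0, 0, 0, 0.005, -0.0028, 0, 1], [0, 0, 0, 0.01, -0.0028, 0, 1], [0, 0, 0, 0.014, -0.0028, 0, 1], [0, 0, 0, 0.018, -0.0028, 0, 1], [0, 0, 0, 0.02, -0.0028, 0, 1], [0, 0, 0, 0.02, -0.0028, 0, 1], [0, 0, 0, 0.02, -0.0028, 0, 1]])

```text
time: 9.15
ee_pos: [0.5154, 0.1834, 0.1959]
eef_rot: [0.998, -0.065, -0.0, 0.0]
ft_force: [-0.6, -0.8, -4.0]
width: 0.0114
```

```bash
python3 - <<'E'
from h import *
s=read_state();im,d=camera("wrist");R=Ro.from_quat(s["eef_rot"]);cv2.imwrite("pics/w4.png",cv2.resize(im[0:150,170:400,::-1],None,fx=3,fy=3,interpolation=2))
g=cv2.cvtColor(im,cv2.COLOR_RGB2GRAY).astype(int)
for r in range(40,112,6):
  print(r,g[r,264:296].tolist())
h=cv2.cvtColor(im,cv2.COLOR_RGB2HSV)
o=(h[...,0]>4)&(h[...,0]<18)&(h[...,1]>150)
for r in range(110,130,4):
  c=np.where(o[r])[0]; print("or",r,c.min() if len(c) else 0,c.max() if len(c) else 0)
to((.5223,.184,.195),-7.4)
E
```

```text
40 [150, 151, 151, 151, 151, 152, 153, 152, 148, 141, 138, 148, 160, 170, 181, 191, 210, 224, 219, 202, 188, 180, 169, 156, 141, 137, 147, 148, 147, 147, 145, 147]
46 [222, 220, 221, 221, 220, 221, 220, 221, 221, 220, 221, 221, 220, 221, 221, 217, 215, 218, 221, 219, 214, 217, 220, 215, 216, 220, 220, 220, 220, 221, 221, 220]
52 [219, 218, 217, 217, 217, 217, 217, 217, 218, 216, 210, 209, 216, 218, 218, 218, 218, 217, 217, 217, 217, 217, 217, 217, 216, 218, 216, 217, 217, 217, 217, 218]
58 [151, 150, 151, 150, 150, 150, 151, 150, 148, 148, 147, 148, 149, 148, 147, 147, 149, 147, 148, 149, 148, 147, 149, 148, 148, 149, 150, 148, 151, 148, 149, 150]
64 [85, 86, 85, 85, 84, 86, 85, 87, 85, 85, 85, 84, 86, 87, 85, 85, 85, 85, 86, 85, 85, 84, 85, 84, 86, 87, 84, 87, 84, 85, 87, 86]
70 [102, 103, 103, 101, 104, 102, 102, 103, 101, 90, 86, 88, 89, 90, 93, 95, 96, 97, 97, 94, 95, 92, 90, 89, 88, 88, 97, 100, 103, 102, 103, 103]
76 [135, 135, 135, 134, 131, 128, 130, 131, 127, 109, 92, 92, 98, 102, 105, 109, 115, 120, 117, 112, 108, 105, 104, 96, 91, 102, 130, 136, 134, 135, 134, 136]
82 [132
[... 355 characters left out ...]
, 221, 209, 159, 126, 109, 105, 108, 118, 123, 130, 132, 129, 127, 121, 120, 140, 164, 151, 133, 129, 158, 218, 228, 227, 228]
100 [190, 221, 223, 221, 221, 221, 224, 226, 230, 222, 164, 136, 132, 131, 131, 129, 144, 188, 222, 225, 225, 225, 222, 193, 158, 139, 126, 126, 150, 211, 226, 225]
106 [149, 206, 225, 227, 227, 227, 226, 225, 211, 154, 127, 128, 130, 131, 132, 137, 171, 207, 222, 228, 232, 233, 233, 227, 186, 139, 127, 149, 204, 221, 224, 224]
or 110 0 0
or 114 262 292
or 118 182 380
or 122 183 379
or 126 183 379
t 9.2 pos [0.5153 0.1834 0.1959] F [ 0.  -0.2 -5. ] w 0.0116 j [-0.88  0.19  0.52  1.75 -0.1   1.22 -2.04]
delta rot deg [-0.01  0.01 -0.04] shift [ 0.0069 -0.0015  0.0009]
```

View pics/w4.png

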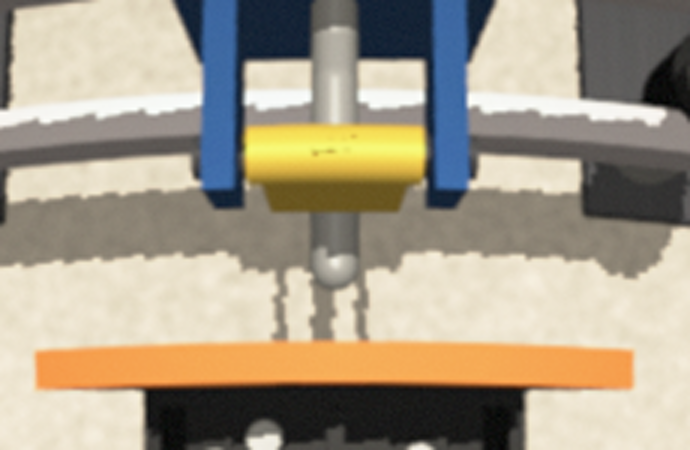

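Peg centre column 281.3 (rows 40–88) matches plate centre 281.2; yaw also aligned. Feeling forward.

Emit:
drive_tool(deltas=[[0, 0, 0, 0.003, 0, 0, 1], [0, 0, 0, 0.006, 0, 0, 1], [0, 0, 0, 0.009, 0, 0, 1], [0, 0, 0, 0.012, 0, 0, 1], [0, 0, 0, 0.014, 0, 0, 1], [0, 0, 0, 0.014, 0, 0, 1], [0, 0, 0, 0.014, 0, 0, 1]])

```text
time: 9.9
ee_pos: [0.5293, 0.1815, 0.1959]
eef_rot: [0.998, -0.065, -0.0, 0.0]
ft_force: [0.3, -0.2, -3.2]
width: 0.0117
```

Emit:
drive_tool(deltas=[[0, 0, 0, 0.003, 0, 0, 1], [0, 0, 0, 0.006, 0, 0, 1], [0, 0, 0, 0.009, 0, 0, 1], [0, 0, 0, 0.01, 0, 0, 1], [0, 0, 0, 0.01, 0, 0, 1]])

```text
time: 10.4
ee_pos: [0.5394, 0.1802, 0.1959]
eef_rot: [0.998, -0.065, -0.0, 0.0]
ft_force: [0.4, -0.0, -4.1]
width: 0.0116
```

```bash
python3 - <<'E'
from h import *
s=read_state();im,d=camera("wrist");cv2.imwrite("pics/w5.png",cv2.resize(im[0:150,170:400,::-1],None,fx=3,fy=3,interpolation=2))
to((.5223,.184,.195),-7.4)
E
```

```text
t 10.45 pos [0.5393 0.1802 0.1959] F [ 0.  -0.3 -5.1] w 0.0121 j [-0.85  0.25  0.53  1.7  -0.13  1.23 -1.99]
delta rot deg [ 0.    0.   -0.05] shift [-0.0173 -0.0016  0.0009]
```

View pics/w5.png

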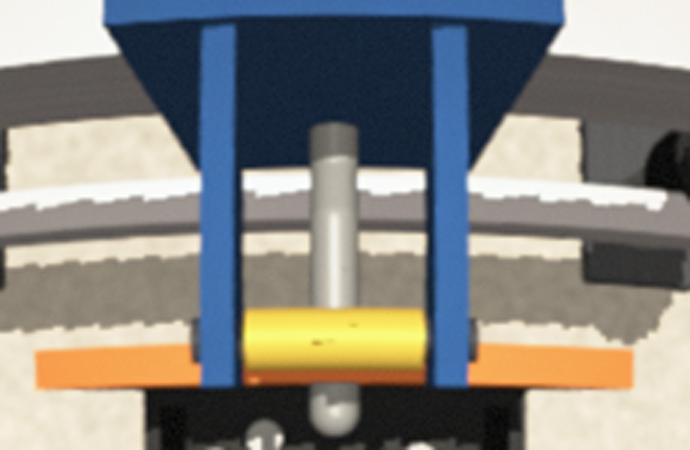

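Peg nose is seen through the eye at crop (333,410), i.e. the plate is just at the flap. Forces near zero; pushing on.

Emit:
drive_tool(deltas=[[0, 0, 0, 0.002, 0, 0, 1], [0, 0, 0, 0.004, 0, 0, 1], [0, 0, 0, 0.006, 0, 0, 1], [0, 0, 0, 0.008, 0, 0, 1], [0, 0, 0, 0.01, 0, 0, 1], [0, 0, 0, 0.01, 0, 0, 1]])

```text
time: 11.05
ee_pos: [0.5494, 0.1789, 0.1959]
eef_rot: [0.998, -0.065, 0.0, 0.0]
ft_force: [0.1, 0.1, -4.7]
width: 0.0116
```

Emit:
drive_tool(deltas=[[0, 0, 0, 0.002, 0, 0, 1], [0, 0, 0, 0.004, 0, 0, 1], [0, 0, 0, 0.006, 0, 0, 1], [0, 0, 0, 0.008, 0, 0, 1], [0, 0, 0, 0.01, 0, 0, 1], [0, 0, 0, 0.01, 0, 0, 1]])

```text
time: 11.65
ee_pos: [0.5593, 0.1775, 0.1959]
eef_rot: [0.998, -0.065, 0.0, 0.0]
ft_force: [0.5, -0.3, -3.3]
width: 0.0114
```

```bash
python3 - <<'E'
from h import *
s=read_state();im,d=camera("wrist");cv2.imwrite("pics/w6.png",cv2.resize(im[0:170,170:400,::-1],None,fx=3,fy=3,interpolation=2))
to((.5223,.184,.195),-7.4)
E
```

```text
t 11.7 pos [0.5591 0.1776 0.1959] F [-0.3 -0.2 -3.9] w 0.0118 j [-0.83  0.29  0.53  1.65 -0.16  1.24 -1.96]
delta rot deg [ 0.01  0.   -0.05] shift [-0.0374 -0.0016  0.0009]
```

View pics/w6.png

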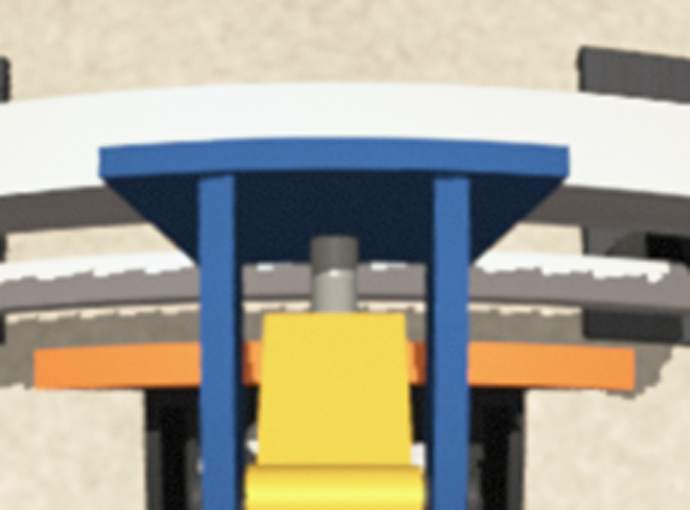

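The flap is lifted by the plate (crop 335,390). Measuring the remaining gap from the bracket's top front edge (crop row ~177) and plate rear edge (crop row ~345).

```bash
python3 - <<'E'
from h import *
s=read_state();R=Ro.from_quat(s["eef_rot"])
for uv,z in(((281,58.5),.230),((281,114.5),.2),((281,86.7),.179)):print(uv,(R.inv().apply(wray(uv,z,s)-s["ee_pos"])*1e3).round(1))
E
```

```text
(281, 58.5) [ 93.2   0.6 -34.1]
(281, 114.5) [74.5  0.6 -4.1]
(281, 86.7) [89.9  0.7 16.9]
```

Emit:
drive_tool(deltas=[[0, 0, 0, 0.001, 0, 0.002, 1], [0, 0, 0, 0.002, 0, 0.004, 1], [0, 0, 0, 0.004, 0, 0.0045, 1], [0, 0, 0, 0.006, 0, 0.0045, 1], [0, 0, 0, 0.008, 0, 0.005, 1], [0, 0, 0, 0.008, 0, 0.005, 1]])

```text
time: 12.3
ee_pos: [0.5673, 0.1765, 0.1909]
eef_rot: [0.998, -0.065, 0.0, 0.0]
ft_force: [-0.0, -0.4, -3.5]
width: 0.0116
```

Emit:
drive_tool(deltas=[[0, 0, 0, 0.001, 0, 0.0005, 1], [0, 0, 0, 0.002, 0, 0.001, 1], [0, 0, 0, 0.003, 0, 0.0015, 1], [0, 0, 0, 0.004, 0, 0.002, 1], [0, 0, 0, 0.005, 0, 0.0025, 1], [0, 0, 0, 0.005, 0, 0.0025, 1]])

```text
time: 12.9
ee_pos: [0.572, 0.1759, 0.1884]
eef_rot: [0.998, -0.065, 0.0, 0.0]
ft_force: [0.6, 0.5, -4.4]
width: 0.0113
```

```bash
python3 - <<'E'
from h import *
s=read_state();im,d=camera("wrist");cv2.imwrite("pics/w7.png",cv2.resize(im[0:170,170:400,::-1],None,fx=3,fy=3,interpolation=2))
to((.5223,.184,.195),-7.4)
E
```

```text
t 12.95 pos [0.5719 0.1759 0.1883] F [-0.4 -0.3 -4.2] w 0.0117 j [-0.81  0.33  0.53  1.63 -0.17  1.24 -1.94]
delta rot deg [ 0.    0.01 -0.05] shift [-0.0503 -0.0015 -0.0067]
```

View pics/w7.png

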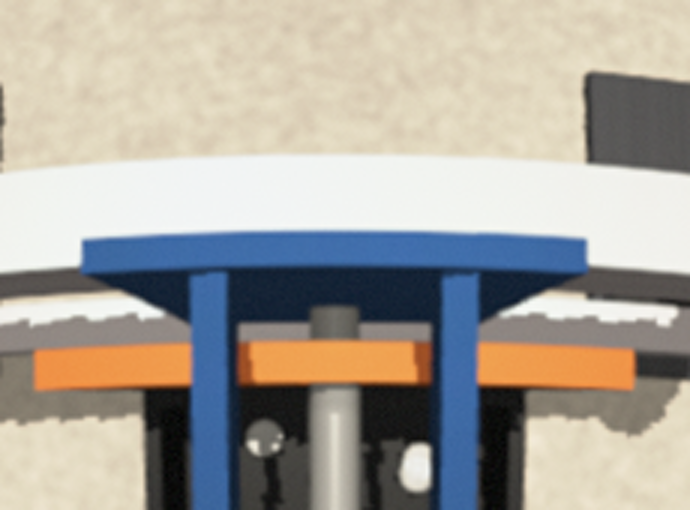

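The plate has passed and the flap has fallen away in front; the peg shows through the eye. Seating now.

Emit:
drive_tool(deltas=[[0, 0, 0, 0.001, 0, 0.001, 1], [0, 0, 0, 0.002, 0, 0.002, 1], [0, 0, 0, 0.003, 0, 0.003, 1], [0, 0, 0, 0.003, 0, 0.0035, 1], [0, 0, 0, 0.003, 0, 0.0035, 1]])

```text
time: 13.45
ee_pos: [0.5749, 0.1756, 0.1848]
eef_rot: [0.998, -0.065, -0.0, 0.0]
ft_force: [1.3, 0.5, -4.1]
width: 0.0116
```

Emit:
drive_tool(deltas=[[0, 0, 0, 0.0005, 0, 0.0007, 1], [0, 0, 0, 0.001, 0, 0.0014, 1], [0, 0, 0, 0.001, 0, 0.002, 1], [0, 0, 0, 0.001, 0, 0.002, 1]])

```text
time: 13.85
ee_pos: [0.5758, 0.1756, 0.183]
eef_rot: [0.998, -0.065, -0.0, -0.0]
ft_force: [-2.9, -0.0, -1.3]
width: 0.0119
```

Emit:
drive_tool(deltas=[[0, 0, 0, -0.0007, 0, 0.0007, 1], [0, 0, 0, -0.0007, 0, 0.0007, 1], [0, 0, 0, -0.0007, 0, 0.0007, 1]])

```text
time: 14.15
ee_pos: [0.5756, 0.1756, 0.1826]
eef_rot: [0.998, -0.065, 0.0, -0.0]
ft_force: [-1.0, -0.1, 0.6]
width: 0.0118
```

```bash
python3 - <<'E'
from h import *
s=read_state();im,d=camera("wrist");a=im[0:170,170:400,::-1];b=camera("scene")[0][190:360,250:480,::-1]
cv2.imwrite("pics/w8.png",cv2.resize(np.hstack([a,b]),None,fx=1.7,fy=1.7,interpolation=2))
to((.5223,.184,.195),-7.4)
E
```

```text
t 14.25 pos [0.5756 0.1756 0.1826] F [-0.6 -0.2  0.1] w 0.0115 j [-0.8   0.34  0.53  1.62 -0.18  1.23 -1.93]
delta rot deg [-0.03 -0.05 -0.04] shift [-0.0539 -0.0014 -0.0125]
```

View pics/w8.png

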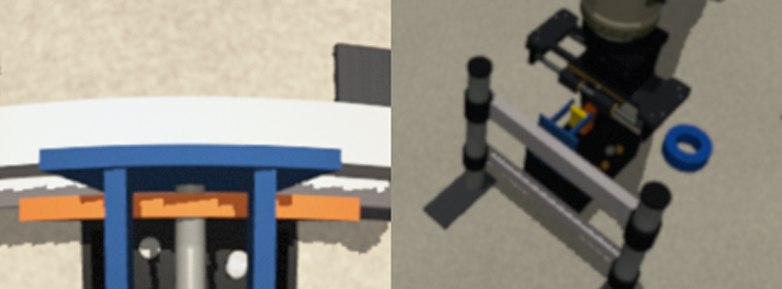

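Peg carries the weight (tool force ≈ 0), plate close to the bracket. Release gently, then straight up.

Emit:
drive_tool(deltas=[[0, 0, 0, 0, 0, 0, 1], [0, 0, 0, 0, 0, 0, 1], [0, 0, 0, 0, 0, 0, 0.6], [0, 0, 0, 0, 0, 0, 0.4], [0, 0, 0, 0, 0, 0, 0.2], [0, 0, 0, 0, 0, 0, 0], [0, 0, 0, 0, 0, 0, 0], [0, 0, 0, 0, 0, 0, 0], [0, 0, 0, 0, 0, 0, 0]], squeeze=5)

```text
time: 15.15
ee_pos: [0.5752, 0.1756, 0.1822]
eef_rot: [0.998, -0.065, 0.0, -0.0]
ft_force: [-0.1, -0.0, -0.2]
width: 0.0426
```

Emit:
drive_tool(deltas=[[0, 0, 0, 0, 0, -0.01, 0], [0, 0, 0, 0, 0, -0.025, 0], [0, 0, 0, 0, 0, -0.045, 0], [0, 0, 0, -0.01, 0, -0.065, 0], [0, 0, 0, -0.02, 0, -0.09, 0], [0, 0, 0, -0.03, 0, -0.12, 0], [0, 0, 0, -0.04, 0, -0.14, 0], [0, 0, 0, -0.06, 0, -0.14, 0], [0, 0, 0, -0.06, 0, -0.14, 0], [0, 0, 0, -0.06, 0, -0.14, 0]])

```text
time: 16.15
ee_pos: [0.5158, 0.1834, 0.3234]
eef_rot: [0.998, -0.065, 0.001, -0.001]
ft_force: [-0.4, -1.1, -0.4]
width: 0.0434
```

```bash
python3 - <<'E'
from h import *
s=read_state();im,d=camera("wrist");a=im[:,:,::-1]
for l,z in(("caddy_grip",.188),("caddy_eye",.17),("flap_pivot",.219)):
  for r in tip_of(l,"wrist"):
    uv=np.array(r["location"])*[560,420];print(l,round(r["score"],2),uv.round(1),wray(uv,z,s).round(4))
i2,d2=camera("scene");W=cloud("scene",d2);b=cv2.resize(i2[190:360,250:480,::-1],(560,414),interpolation=2)
cv2.imwrite("pics/w9.png",cv2.resize(np.hstack([a[:414],b]),(800,296),interpolation=cv2.INTER_AREA))
h=cv2.cvtColor(i2,cv2.COLOR_RGB2HSV);m=(h[...,0]>20)&(h[...,0]<34)&(h[...,1]>130)&(W[...,2]>.15)&(W[...,0]>.4)
print("yel",m.sum(),W[m].mean(0).round(4),W[m].min(0).round(4),W[m].max(0).round(4))
for l in("red_bin","jar","spool"):
  for r in tip_of(l,"scene")[:1]:print(l,(np.array(r["location"])*[560,420]).round())
to((.5223,.184,.195),-7.4)
E
```

```text
caddy_grip 0.8 [282. 140.] [0.5748 0.1742 0.188 ]
caddy_eye 0.76 [282.2  60.8] [0.6486 0.1643 0.17  ]
flap_pivot 0.95 [261.5  92.8] [0.6144 0.185  0.219 ]
yel 188 [0.5674 0.1672 0.3302] [0.5072 0.1259 0.1915] [0.6174 0.2326 0.4125]
red_bin [228. 268.]
jar [179. 248.]
spool [424. 278.]
t 16.55 pos [0.5159 0.1832 0.322 ] F [-0.6  0.1 -0.6] w 0.0436 j [-0.9   0.13  0.53  1.55 -0.06  1.48 -2.07]
delta rot deg [ 0.02  0.01 -0.06] shift [ 0.0063 -0.0017  0.127 ]
```

View pics/w9.png

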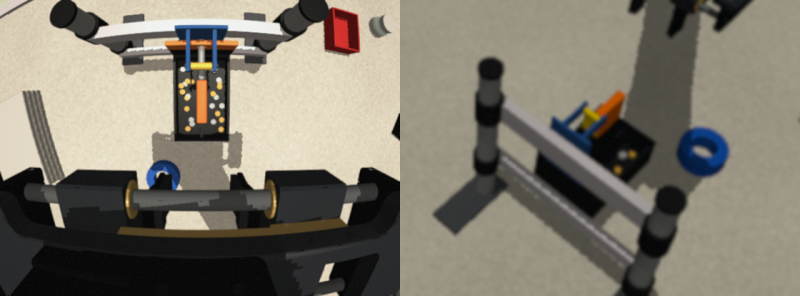

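The left view shows the caddy hanging on the bracket with the yellow flap as a narrow strip at (200,66), i.e. down; bin, jar and spool stand where they were. One numeric check of flap and tilt, then hand in.

```bash
python3 - <<'E'
from h import *
x=np.array([.9917,-.1287]);y=np.array([.1287,.9917]);o=np.array([.656,.180])
for c in("scene","top"):
    im,d=camera(c);W=cloud(c,d);h=cv2.cvtColor(im,cv2.COLOR_RGB2HSV);F=np.stack([(W[...,:2]-o)@x,(W[...,:2]-o)@y,W[...,2]],-1)
    box=(d>0)&(F[...,0]>-.15)&(F[...,0]<.03)&(abs(F[...,1])<.08)
    for n,a,b,z in(("yel",20,34,(.18,.24)),("orange",4,17,(.14,.23))):
        m=box&(h[...,0]>a)&(h[...,0]<b)&(h[...,1]>150)&(W[...,2]>z[0])&(W[...,2]<z[1]);P=F[m]
        if not len(P):continue
        print(c,n,len(P),P.min(0).round(3),P.max(0).round(3))
        if n=="orange":
            q=P[P[:,0]<-.04];print("  handle top z by x",[(k,q[(q[:,0]>k-.01)&(q[:,0]<=k),2].max().round(4)) for k in(-.09,-.08,-.07,-.06) if ((q[:,0]>k-.01)&(q[:,0]<=k)).any()])
s=read_state();print(s["time"])
close_job()
E
```

```text
scene yel 66 [-0.043 -0.027  0.191] [-0.036 -0.008  0.225]
scene orange 214 [-0.102 -0.022  0.149] [-0.041  0.     0.23 ]
  handle top z by x [(-0.09, np.float64(0.208)), (-0.08, np.float64(0.2092)), (-0.07, np.float64(0.2092)), (-0.06, np.float64(0.2103))]
top yel 33 [-0.045 -0.023  0.19 ] [-0.037 -0.005  0.229]
top orange 149 [-0.069 -0.06   0.146] [0.001 0.028 0.211]
  handle top z by x [(-0.06, np.float64(0.211))]
16.65
the job is handed in; nothing more can be done
```

I lifted the larger caddy by its handle and lined its eye up with the peg using the wrist camera. I then pushed the eye on, which raised the flap, and lowered the caddy onto the low part of the peg. After letting go and backing off, I handed the job in at about 16.7 s; no verdict is reported.

**Last checks:**
- **Hang:** The peg carried the weight before release (tool force about 0). The eye was at about z = 0.170 m, worked out from the gripper height, with light contact against the frame (about 3 N).
- **Upright:** The handle top measured 0.208–0.210 m along its length, a tilt of roughly 3–4° at most against the 7° limit.
- **Flap:** It spans x = −0.045 to −0.036 m in frame axes and reaches down to z = 0.19 m, so it hangs straight down in front of the eye.
- **Bystanders:** The bin, jar and spool were found within about 3 pixels of where they started, which is within the network's error.
- **Forces:** End-of-move tool readings never exceeded about 3 N beyond the caddy's weight.

No check failed or disagreed. I could not see the eye sitting on the peg after release; its height rests on the gripper position and on the handle top being where it should be.

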